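# Set a grinding wheel on its balancing stand

## Task

The spare grinding wheel, clamped on its balancing arbor and parked in the wooden cradle, is due for a balance check on the roller stand. First slide the stand's movable post out by its black knob until the two pairs of rollers are exactly as far apart as the two thin necks of the arbor; then lift the wheel out by its rim and lower it gently onto the rollers, so that each neck rests in the dip between a pair of rollers and the arbor lies level. Do not drop, knock or tip the stone, and leave the oil bottle, tape measure and compound bar where they are.

Things in the scene. Friction and masses are not known exactly. Their poses are not given: they have to be found in the camera images.
- stand: Grey wheel-balancing stand fixed to the bench, 132 mm wide (x) by 252 mm long (y), z up; origin: middle of its bed at bench level. Two cross blocks 47 mm high, two rods between; open below the wheel. Fixed post at the +y end (roller plane at y = +100 mm), movable post on the rods. Only the knob is higher than 102 mm. Start yaw -0.2 to 0.25 rad.
- rest_fixed (a point): Where the arbor's axis comes to lie over the fixed pair of rollers, 100 mm above the bench. The pair: free-turning steel bearings 38 mm across, 8 mm wide, axles along the stand's y, 42 mm apart in x, 83 mm up; a 16 mm neck settles in the dip between them. This point is midway between them, in their middle plane.
- rest_slide (a point): The same point over the like pair of rollers on the movable post; it moves with that post, along the stand's y.
- slide_knob (a point): Middle of the black knob of the movable post: upright round grip, 24 mm diameter, 95 to 141 mm above the bench (this point at 120 mm), 46 mm outward (the stand's -y) of the movable rollers' middle plane.
- carriage (a joint): Movable post's slide in m: 0 with the two roller pairs' middle planes 90 mm apart, growing as the post moves away from the fixed one (the stand's -y), end stop 0.055; pairs' distance = 0.090 + this value. Starts too close in, 0 to 0.024. Stiff fit, about 4 N, stays where it is left.
- wheel: Grey grinding stone, 150 mm diameter, 21 mm thick, upright on the middle of a steel arbor 171 mm long; 0.65 to 0.9 kg. Origin: wheel centre; y along the level arbor. Two 56 mm flanges; outside them the stone's faces are bare for 47 mm. Arbor 24 mm thick but for two necks, 16 mm diameter, 20 mm long, centred 65 mm either side of the origin, collars beyond. Either way round will do.
- cradle: Wooden cradle fixed to the bench, base 150 mm (x) by 96 mm (y); origin: centre of its underside. The wheel's rim stands in a 25 mm slot along x between cheeks 48 mm high, its centre 96 mm above the bench, arbor along the cradle's y. It lifts straight up.
- oil_dropper: Brown dropper bottle, 34 mm diameter, 102 mm tall, standing; origin at the centre of its underside. To be left alone.
- tape_measure: Black and yellow tape measure, 64x77x35 mm; origin at the centre of its underside. To be left alone.
- compound_bar: Short bar of polishing compound in a paper sleeve, 35x71x34 mm; origin at the centre of its underside. To be left alone.

How it is judged:
By the outcome, as a careful person would: the job done as asked, in the order asked, and still so for the second after the job is handed in, with the robot touching nothing.
It also fails if it takes over 64 s, if anything falls off the work surface, if the arm or the gripper's body presses on something with over 40 N, if the wrist force passes 120 N, or if a joint passes its speed limit or range.

## Robot

A 6-joint arm with a two-finger parallel gripper is mounted at the origin on a cart in front of the work surface, level with it; the furniture and walls round the work are solid. World frame = base frame: x ahead of the robot, y to its left, z up, the work surface at z = 0. Lengths are in m, angles in degrees, forces in N, time in s.
With the tool pointing down it reaches from about 0.3 to 0.75 m from the base axis. Payload 8.5 kg.
Tool frame: the origin (TCP) lies midway between the tips of the shut fingers; the grasp point (between the pads) lies 19 mm behind it; z points along the fingers, y is the line along which they close (so a half turn about z gives the same grasp; the last joint's range is limited). The gripper opens to 85 mm and grips with 20 to 120 N. Pads are 22 mm wide; open, the fingers measure 114 mm over their backs; the gripper's body (76 mm by 85 mm) begins 54 mm behind the grasp point. The pads swing forward as they close: fully open they stand 13 mm farther back than shut.
Start: joints at [51.893, 21.807, 74.336, -0, 83.858, -12.336], TCP at [0.239, 0.495, 0.231] pointing down, gripper open.
Joint ranges: [-178.18, 178.18], [-50.72, 133.34], [12.68, 142.11], [-81.47, 261.47], [9.98, 163.14], [-165.26, 165.26]. Speed limits (degrees/s): [136.94, 136.94, 180, 180, 180, 180].

## Interface

Orientations are given as a 3x3 rotation matrix whose columns are the frame's x, y, z axes.
In Python, from rig import monitor, optics, close_job, models gives the robot as it stands.
- The arm moves only by the tool step_arm, never from a script. Its arguments are lists of equal length, an entry for each row: "fingers": the closure, from -1 (fully open) to 1 (shut); "travel": the shift along the tool's x, y, z scaled (see below), a list of three; "twist": the turn about the tool's z scaled (see below). In form: {"fingers": [fingers, ...], "travel": [[tx, ty, tz], ...], "twist": [twist, ...]}. A call has 1 to 10 rows; each row shifts and turns the commanded pose from where the row before left it, along the tool's axes as they then stand; what a row does not reach is not made up. The controller multiplies each number of a shift by 100 mm and each number of a turn by pi rad. A row lasts 1/8 s, in which the tool goes at most 62.5 mm and 10.7 degrees, less where a joint would pass 70% of its speed; a pose out of reach is approached as far as the arm can. A call with a number of a shift or a turn outside -1 to 1 is refused whole. A call with a gripper value outside its range is refused whole. The fingers move at their own pace and stop on an object; "force" is the grip in N (left out, the last holds). Time passes only in rows, so rows that do not move let the fingers close. It gives the time, the measured TCP pose, the force, the opening and the grip force at its end, in the units of the state.
- monitor.observe(): the state, without advancing time (a new reading comes with each control period).
- optics.get_image(name): name is "side" or "top"; returns (picture, depth): 480x640x3 uint8, blue, green, red; 480x640 float32, m along the optical axis (not along the pixel's ray), 0 where there is no reading.
- optics.get_calibration(name): a dict with "vertical_fov" (degrees; the focal length in pixels is half the picture's height over the tangent of half this angle, whatever the lens; pixels are square), "cx", "cy" (the principal point, pixels), "world_from_camera" (4x4, takes a point from camera to world coordinates). Camera axes: x right, y up, looking along -z (the intrinsics and any distortion apply to the point x, -y, -z); pixel columns grow to the right and rows downward; lengths in m; the calibration is good to about 2 mm. A picture is of the moment at which its call begins. get_calibration takes no time and is no camera call.
- close_job(): hands the job in; it is judged then, once.
Trained networks look in the newest picture that a camera, given by its name, has taken for a name from the list of things; names that differ only in an ending like _2 or _b are one class to them, and where a whole thing is asked for, a point or a joint stands for the part that bears it (a point fixed in the world has none). Each returns a list of dicts, best first, with "confidence" (0 to 1); they miss things now and then, are a little off and sometimes report something else, mostly with a low value. They report only what shows in the picture. A call takes as long as a camera call.
- models.trace(camera, query): "mask" (480x640 bool, what is visible of it) and "point" ([column, row] in pixels, amid what is visible of it).
- models.landmark_of(camera, query): "point" ([column, row] in pixels: a listed point, or the origin of a listed thing).
The state is a dict: "time_s": time; "q": joint angles; "qvel": joint speeds; "joint_efforts": joint torques, N m; "position": TCP position; "tool_rot": TCP orientation; "ft_force": force on the tool from outside, world axes, zero at the start; "wrist_torque": the same for the moment, N m; "grip_width": finger opening in m; "gripper_force": force on a finger pad.
Only numpy, scipy, OpenCV 4.12 (cv2) and the standard library are available. Lean on these libraries where they do the work, as an engineer would, in place of code of your own. Each camera call takes 0.05 s, during which the arm holds its last target. There are 200 camera calls.

## Working session

There is one attempt and no reset: what is moved stays moved. The work goes in short steps, Python scripts to look and compute and a tool call to move; the robot and the scene stay as the last step left them, time stands still between calls to the robot, and variables do not carry over. Pictures are saved under pics/ and viewed, at most 10 in all, crops included, and the job is handed in when it is done.

Besides the shell and the picture viewer there is one more tool, called after "Request:" by a JSON object that holds its "method" and its "body". step_arm: Moves the arm, as the interface text tells. Its arguments: {"type":"object","properties":{"fingers":{"type":"array","items":{"type":"number"}},"travel":{"type":"array","items":{"type":"array","items":{"type":"number"}}},"twist":{"type":"array","items":{"type":"number"}},"force":{"type":"number"}},"required":["fingers","travel","twist"]}

```bash
mkdir -p pics; ls
cat > h.py <<'E'
import numpy as np, cv2
from rig import monitor, optics, close_job, models
def cal(n):
    c=optics.get_calibration(n); f=240/np.tan(np.radians(c['vertical_fov'])/2); return f,c['cx'],c['cy'],np.array(c['world_from_camera']),c
def ray(n,p):
    f,cx,cy,T,_=cal(n); d=np.array([(p[0]-cx)/f,-(p[1]-cy)/f,-1]); return T[:3,3],T[:3,:3]@d
def at_z(n,p,z):
    o,d=ray(n,p); return o+d*(z-o[2])/d[2]
def cloud(n,dep):
    f,cx,cy,T,_=cal(n); v,u=np.mgrid[:480,:640]; P=np.stack([(u-cx)/f*dep,-(v-cy)/f*dep,-dep],-1); return P@T[:3,:3].T+T[:3,3]
E
python3 - <<'E'
from h import *
np.set_printoptions(precision=4,suppress=True)
for n in ['side','top']:
    im,d=optics.get_image(n); cv2.imwrite(f'pics/{n}0.png',im); np.save(f'{n}0.npy',d); c=cal(n)[4];print(n,c)
    for q in ['stand','rest_fixed','rest_slide','slide_knob','wheel','cradle','oil_dropper','tape_measure','compound_bar']:
        r=models.landmark_of(n,q)
        print(q,[(np.round(x['point'],1),round(x['confidence'],2)) for x in r[:2]])
print(monitor.observe())
E
```

```text
pics
side {'vertical_fov': 49.88488787479388, 'cx': 320.4009809976515, 'cy': 238.39731594101434, 'world_from_camera': array([[-0.9994,  0.0051,  0.0342,  0.6241],
       [ 0.03  , -0.3608,  0.9322,  1.3012],
       [ 0.0171,  0.9326,  0.3604,  0.5592],
       [ 0.    ,  0.    ,  0.    ,  1.    ]])}
stand [(array([302.2, 286.4]), 0.66)]
rest_fixed [(array([299.1, 265.3]), 0.71)]
rest_slide [(array([301.5, 248.1]), 0.92)]
slide_knob [(array([303.1, 231.1]), 0.97)]
wheel [(array([306.9, 202.9]), 0.82)]
cradle [(array([303.3, 235.1]), 0.72), (array([389.6, 336. ]), 0.25)]
oil_dropper [(array([391.3, 335.5]), 0.69)]
tape_measure [(array([308.6, 237.3]), 0.56)]
compound_bar [(array([345.6, 217. ]), 0.75)]
top {'vertical_fov': 48.28515191240426, 'cx': 328.1876928358518, 'cy': 235.86911484652902, 'world_from_camera': array([[ 0.0172,  0.9931, -0.1162,  0.4465],
       [-0.9998,  0.0184,  0.0096,  0.0467],
       [ 0.0117,  0.116 ,  0.9932,  1.429 ],
       [ 0.    ,  0.    ,  0.    ,  1.    ]])}
stand [(array([271. , 228.1]), 0.71)]
rest_fixed [(array([226. , 219.7]), 0.67)]
rest_slide [(arr
[... 176 characters left out ...]
]
oil_dropper [(array([190. , 298.3]), 0.67)]
tape_measure [(array([347.6, 200.6]), 0.66)]
compound_bar [(array([465.1, 280.9]), 0.58)]
{'time_s': 1.0, 'q': array([ 51.8915,  21.8055,  74.3349,  -0.0012,  83.8588, -12.336 ]), 'qvel': array([ 0.0489,  0.0241, -0.125 , -0.1309,  0.0026, -0.0349]), 'joint_efforts': array([  0.0007, -44.8345, -23.1455,  -0.0002,   0.0007,  -0.    ]), 'position': array([0.2391, 0.4953, 0.2313]), 'tool_rot': array([[-0.9005,  0.4348,  0.    ],
       [ 0.4348,  0.9005, -0.    ],
       [-0.    ,  0.    , -1.    ]]), 'ft_force': array([0.0136, 0.5005, 0.765 ]), 'wrist_torque': array([0.021 , 0.0208, 0.0087]), 'gripper_force': 0.0, 'grip_width': 0.08546603790644733}
```

View pics/top0.png

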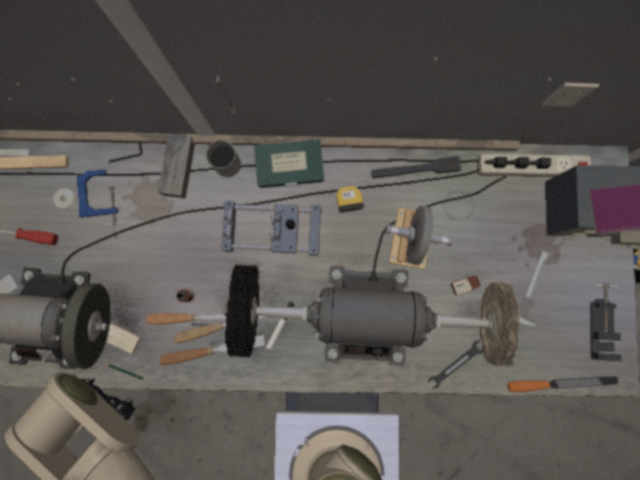

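View pics/side0.png

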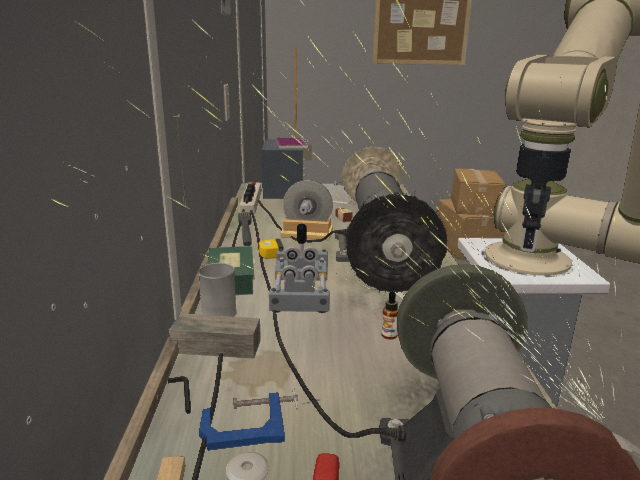

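Run:
```python
from h import *
np.set_printoptions(precision=4,suppress=True)
im=cv2.imread('pics/top0.png'); 
a=cv2.resize(im[190:270,210:335],None,fx=6,fy=6,interpolation=cv2.INTER_CUBIC)
im=cv2.imread('pics/side0.png')
b=cv2.resize(im[215:320,255:345],None,fx=5,fy=5,interpolation=cv2.INTER_CUBIC)
cv2.imwrite('pics/a.png',a);cv2.imwrite('pics/b.png',b)
for n in ['top','side']:
    d=np.load(n+'0.npy'); P=cloud(n,d)
    for q in ['stand','slide_knob','wheel','cradle','oil_dropper','tape_measure','compound_bar']:
        optics.get_image(n) if q=='stand' else 0
        r=models.trace(n,q)
        if not r: print(n,q,None); continue
        m=r[0]['mask']&(d>0); p=P[m]
        print(n,q,round(r[0]['confidence'],2),m.sum(),'pt',np.round(r[0]['point'],1),'lo',np.percentile(p,3,0),'hi',np.percentile(p,97,0),'med',np.median(p,0))
    for q,z in [('rest_fixed',.1),('rest_slide',.1),('slide_knob',.12),('wheel',.096)]:
        r=models.landmark_of(n,q); print(q,at_z(n,r[0]['point'],z),r[0]['confidence'])
d=np.load('top0.npy'); P=cloud('top',d)
q=P[260:390,180:520].reshape(-1,3); q=q[q[:,0]<.5]; print('tall things near motor',np.percentile(q[:,2],[50,95,99.9]))
print('bench z',np.median(P[240:262,335:375].reshape(-1,3),0))
```

```text
top stand 0.65 2642 pt [279.6 228.2] lo [0.5691 0.0605 0.0304] hi [0.6873 0.2994 0.1133] med [0.6243 0.1562 0.0462]
top slide_knob 0.76 1300 pt [285.7 230.4] lo [0.5681 0.1147 0.037 ] hi [0.687  0.177  0.1393] med [0.6227 0.1473 0.0459]
top wheel 0.89 1589 pt [415.7 235.6] lo [ 0.5441 -0.267   0.0369] hi [ 0.6721 -0.1227  0.1662] med [ 0.6077 -0.1903  0.111 ]
top cradle 0.85 885 pt [401.5 241.2] lo [ 0.5362 -0.2179  0.0009] hi [ 0.687  -0.135   0.0533] med [ 0.5934 -0.1609  0.0203]
top oil_dropper 0.57 169 pt [184.4 295.4] lo [0.4342 0.3833 0.016 ] hi [0.4617 0.4049 0.0995] med [0.4491 0.3914 0.0641]
top tape_measure 0.61 593 pt [348.1 200.4] lo [ 0.6812 -0.0527  0.011 ] hi [0.7412 0.009  0.0399] med [ 0.7088 -0.0205  0.0343]
top compound_bar 0.57 380 pt [469.2 281.7] lo [ 0.4667 -0.3601  0.0004] hi [ 0.5089 -0.2967  0.0378] med [ 0.4891 -0.3245  0.0312]
rest_fixed [0.6317 0.2789 0.1   ] 0.97
rest_slide [0.6378 0.1802 0.1   ] 0.74
slide_knob [0.6295 0.1218 0.12  ] 0.58
wheel [ 0.5989 -0.1862  0.096 ] 0.78
side stand 0.8 3467 pt [301.8 277.3] lo [0.5695 0.0804 0.0085] hi [0.6877 0.309
[... 212 characters left out ...]
2027  0.0485] hi [ 0.6755 -0.1189  0.1592] med [ 0.6093 -0.1867  0.1039]
side cradle 0.74 1131 pt [300.5 258.6] lo [0.5727 0.1207 0.0295] hi [0.6854 0.1856 0.1356] med [0.6283 0.1701 0.0724]
side oil_dropper 0.57 602 pt [393.4 316. ] lo [0.4371 0.3981 0.0043] hi [0.4643 0.4172 0.0942] med [0.4513 0.4108 0.0456]
side tape_measure None
side compound_bar 0.71 188 pt [344.  213.3] lo [ 0.4645 -0.3468  0.0023] hi [ 0.5132 -0.2876  0.035 ] med [ 0.4894 -0.3063  0.0213]
rest_fixed [0.6309 0.2946 0.1   ] 0.9
rest_slide [0.6945 0.2255 0.1   ] 0.73
slide_knob [0.6303 0.1067 0.12  ] 0.62
wheel [ 0.6149 -0.1897  0.096 ] 0.73
tall things near motor [0.0043 0.2204 1.429 ]
bench z [ 0.5751 -0.0385  0.0004]
```

View pics/a.png

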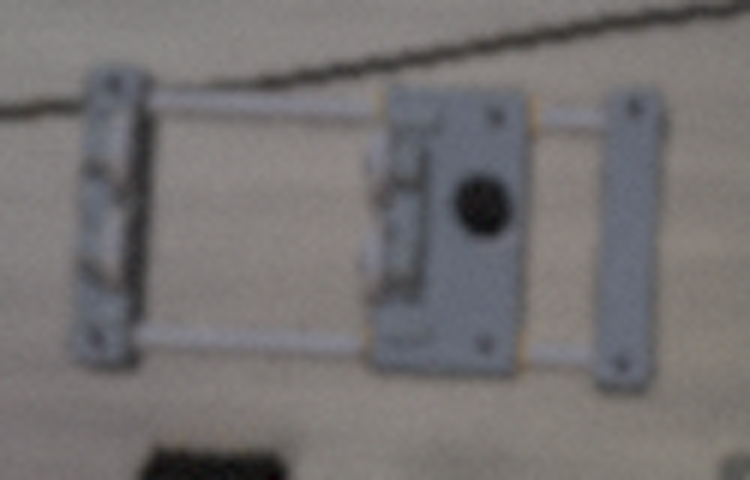

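View pics/b.png

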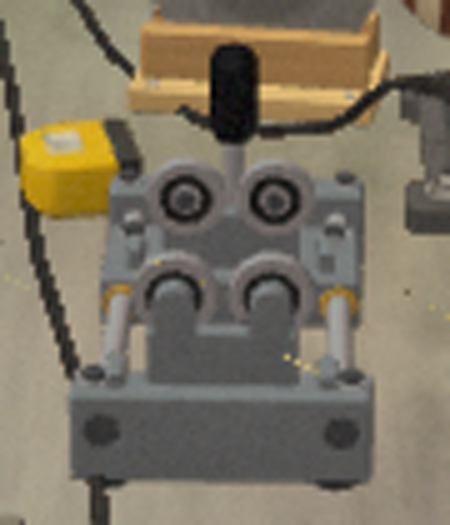

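Run:
```python
from h import *
np.set_printoptions(precision=4,suppress=True)
C=lambda u,v,z:at_z('top',[210+(u+.5)/6-.5,190+(v+.5)/6-.5],z)
for nm,u,v,z in [('Ltop',88,65,.047),('Lbot',75,360,.047),('Rtop',664,93,.047),('Rbot',650,390,.047),('knob',483,205,.141)]: print(nm,C(u,v,z))
bs=[C(u,v,.047) for u,v in [(113,82),(95,338),(635,107),(621,363)]]; print('bolts',np.array(bs),np.mean(bs,0))
for n in ['top','side']:
    d=np.load(n+'0.npy'); P=cloud(n,d)
    v=P[(P[...,0]>.6)&(P[...,0]<.66)&(P[...,1]>.09)&(P[...,1]<.16)&(P[...,2]>.115)&(P[...,2]<.15)]
    print(n,'knob',len(v),v.mean(0),np.percentile(v,[3,97],0))
    v=P[(abs(P[...,0]-.63)<.09)&(abs(P[...,1]-.175)<.16)&(P[...,2]>.038)&(P[...,2]<.052)]
    print('47mm pts',np.percentile(v,[2,98],0))
    optics.get_image(n); m=models.trace(n,'wheel')[0]['mask']; p=P[m&(d>0)]
    q=p[(p[:,2]>.135)&(p[:,2]<.18)]
    b=cv2.fitLine(q[:,:2].astype(np.float32),cv2.DIST_HUBER,0,.001,.001).ravel(); print('rim',len(q),b,q.mean(0),q[:,2].max(), 'yaw',np.degrees(np.arctan2(b[1],b[0])))
    nn=np.array([-b[1],b[0]]); print('thick pct',np.percentile((q[:,:2]-b[2:])@nn,[2,50,98]))
    far=np.hypot(*(p[:,:2]-q.mean(0)[:2]).T)
    a=p[(p[:,2]>.085)&(p[:,2]<.115)&(abs((p[:,:2]-q.mean(0)[:2])@nn)>.035)]
    b=cv2.fitLine(a[:,:2].astype(np.float32),cv2.DIST_HUBER,0,.001,.001).ravel(); print('arbor',len(a),b,np.percentile(a,[2,98],0),'yaw',np.degrees(np.arctan2(b[1],b[0])))
d=np.load('top0.npy'); P=cloud('top',d); q=P[260:370,220:530]; ok=(d[260:370,220:530]>.3); print('motor top z',np.percentile(q[ok][:,2],[90,99,99.9]), q[ok][q[ok][:,2]>.2].max(0))
im=cv2.imread('pics/top0.png')
cv2.imwrite('pics/c.png',cv2.resize(im[195:275,375:465],None,fx=7,fy=7,interpolation=cv2.INTER_CUBIC))
```

```text
Ltop [0.6964 0.3064 0.047 ]
Lbot [0.5675 0.3069 0.047 ]
Rtop [0.6889 0.0554 0.047 ]
Rbot [0.559 0.059 0.047]
knob [0.6251 0.1272 0.141 ]
bolts [[0.6892 0.2953 0.047 ]
 [0.5771 0.2987 0.047 ]
 [0.6825 0.068  0.047 ]
 [0.5704 0.0718 0.047 ]] [0.6298 0.1834 0.047 ]
top knob 79 [0.6263 0.1269 0.1378] [[0.617  0.1168 0.1216]
 [0.6369 0.1373 0.1444]]
47mm pts [[0.5668 0.0577 0.0384]
 [0.6913 0.305  0.0512]]
rim 486 [ 0.9893 -0.1456  0.6018 -0.1974] [ 0.6067 -0.1984  0.155 ] 0.17310515486340217 yaw -8.369771
thick pct [-0.013   0.0002  0.0089]
arbor 264 [ 0.1582  0.9874  0.6099 -0.1924] [[ 0.5906 -0.277   0.0871]
 [ 0.628  -0.1131  0.113 ]] yaw 80.89632
side knob 114 [0.6274 0.1347 0.1299] [[0.6163 0.1239 0.117 ]
 [0.6381 0.1412 0.1412]]
47mm pts [[0.5664 0.0693 0.0385]
 [0.6923 0.3101 0.0515]]
rim 330 [ 0.987  -0.1607  0.6066 -0.193 ] [ 0.6081 -0.1939  0.1486] 0.16645913817783387 yaw -9.245316
thick pct [-0.0146 -0.0001  0.007 ]
arbor 79 [ 0.2547  0.967   0.6198 -0.1215] [[ 0.6062 -0.1568  0.0912]
 [ 0.6325 -0.1082  0.1115]] yaw 75.24125
motor top z [0.1995 0.2383 0.2448] [0.5102 0.2607 0.2492]
```

View pics/c.png

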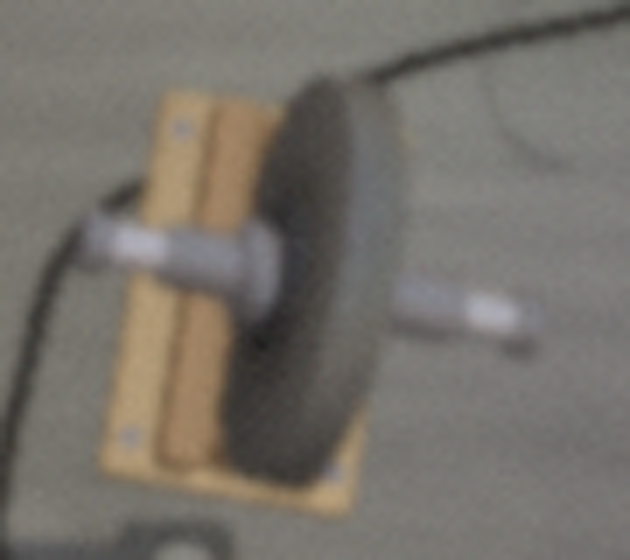

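Request:
{"method": "step_arm", "body": {"fingers": [-1,-1,-1,-1,-1,-1,-1,-1,-1,-1], "travel": [[0,0,-0.35],[0,0,-0.35],[0,0,-0.3],[-0.4,-0.36,0],[-0.4,-0.36,0],[-0.4,-0.36,0],[-0.4,-0.36,0],[-0.4,-0.36,0],[-0.4,-0.36,0],[-0.4,-0.36,0]], "twist": [-0.045,-0.045,-0.044,0,0,0,0,0,0,0], "force": 40}}

```text
time_s: 3.65
position: [0.5128, 0.2339, 0.3314]
tool_rot: [[-1.0, 0.029, 0.0], [0.029, 1.0, 0.0], [-0.0, 0.0, -1.0]]
ft_force: [0.2, 0.7, 0.8]
grip_width: 0.0852
gripper_force: 0.0
```

Request:
{"method": "step_arm", "body": {"fingers": [-1,-1,-1,-1,-1], "travel": [[-0.4,-0.36,0],[-0.4,-0.36,0],[-0.378,-0.32,0],[0,0,0],[0,0,0]], "twist": [0,0,0,0,0]}}

```text
time_s: 4.28
position: [0.6263, 0.1282, 0.3312]
tool_rot: [[-1.0, 0.029, -0.0], [0.029, 1.0, 0.0], [0.0, 0.0, -1.0]]
ft_force: [-0.3, -0.2, 1.4]
grip_width: 0.0852
gripper_force: 0.0
```

Request:
{"method": "step_arm", "body": {"fingers": [-1,-1,-1,-1,-1,-1,-1], "travel": [[0,0,0.45],[0,0,0.45],[0,0,0.45],[0,0,0.4],[0,0,0.3],[0,0,0.15],[0,0,0]], "twist": [0,0,0,0,0,0,0]}}

```text
time_s: 5.15
position: [0.6261, 0.1286, 0.1114]
tool_rot: [[-1.0, 0.028, -0.001], [0.028, 1.0, 0.0], [0.001, 0.0, -1.0]]
ft_force: [-0.0, -0.6, 0.8]
grip_width: 0.0855
gripper_force: 0.0
```

Request:
{"method": "step_arm", "body": {"fingers": [0,0.3,1,1,1,1,1], "travel": [[0,0,0],[0,0,0],[0,0,0],[0,0,0],[0,0,0],[0,0,0],[0,0,0]], "twist": [0,0,0,0,0,0,0], "force": 35}}

```text
time_s: 6.02
position: [0.6266, 0.1279, 0.1119]
tool_rot: [[-1.0, 0.029, 0.001], [0.029, 1.0, -0.0], [-0.001, -0.0, -1.0]]
ft_force: [-2.2, 0.2, 5.6]
grip_width: 0.0227
gripper_force: 34.5
```

Request:
{"method": "step_arm", "body": {"fingers": [1,1,1,1,1,1,1], "travel": [[0,-0.03,0],[0,-0.06,0],[0,-0.06,0],[0,-0.06,0],[0,-0.06,0],[0,-0.03,0],[0,0,0]], "twist": [0,0,0,0,0,0,0]}}

```text
time_s: 6.9
position: [0.6259, 0.0983, 0.112]
tool_rot: [[-1.0, 0.029, 0.001], [0.029, 1.0, 0.001], [-0.001, 0.001, -1.0]]
ft_force: [-0.7, 1.5, 5.1]
grip_width: 0.0228
gripper_force: 34.6
```

Request:
{"method": "step_arm", "body": {"fingers": [1,1,1], "travel": [[0,-0.01,0],[0,-0.01,0],[0,0,0]], "twist": [0,0,0]}}

```text
time_s: 7.28
position: [0.6258, 0.0967, 0.1119]
tool_rot: [[-1.0, 0.029, 0.001], [0.029, 1.0, 0.001], [-0.001, 0.001, -1.0]]
ft_force: [-1.3, 3.6, 5.3]
grip_width: 0.0229
gripper_force: 34.6
```

Request:
{"method": "step_arm", "body": {"fingers": [1,1,1], "travel": [[0,-0.01,0],[0,-0.01,0],[0,0,0]], "twist": [0,0,0]}}

```text
time_s: 7.65
position: [0.6258, 0.0947, 0.1119]
tool_rot: [[-1.0, 0.029, 0.001], [0.029, 1.0, 0.001], [-0.001, 0.001, -1.0]]
ft_force: [-0.4, 4.2, 5.1]
grip_width: 0.0227
gripper_force: 34.6
```

Request:
{"method": "step_arm", "body": {"fingers": [1,1], "travel": [[0,-0.01,0],[0,0,0]], "twist": [0,0]}}

```text
time_s: 7.9
position: [0.6257, 0.0937, 0.112]
tool_rot: [[-1.0, 0.029, 0.001], [0.029, 1.0, 0.001], [-0.001, 0.001, -1.0]]
ft_force: [-0.4, 2.6, 5.0]
grip_width: 0.0227
gripper_force: 34.6
```

Request:
{"method": "step_arm", "body": {"fingers": [1,1], "travel": [[0,-0.01,0],[0,0,0]], "twist": [0,0]}}

```text
time_s: 8.15
position: [0.6257, 0.0927, 0.1119]
tool_rot: [[-1.0, 0.028, 0.001], [0.028, 1.0, 0.001], [-0.001, 0.001, -1.0]]
ft_force: [-0.9, 3.1, 6.4]
grip_width: 0.0229
gripper_force: 34.6
```

Request:
{"method": "step_arm", "body": {"fingers": [1,1], "travel": [[0,-0.01,0],[0,0,0]], "twist": [0,0]}}

```text
time_s: 8.4
position: [0.6257, 0.0917, 0.1119]
tool_rot: [[-1.0, 0.028, 0.001], [0.028, 1.0, 0.001], [-0.001, 0.001, -1.0]]
ft_force: [-0.8, 3.6, 4.8]
grip_width: 0.0226
gripper_force: 34.6
```

Request:
{"method": "step_arm", "body": {"fingers": [1,1], "travel": [[0,-0.01,0],[0,0,0]], "twist": [0,0]}}

```text
time_s: 8.65
position: [0.6257, 0.0911, 0.1119]
tool_rot: [[-1.0, 0.028, 0.001], [0.028, 1.0, 0.002], [-0.001, 0.002, -1.0]]
ft_force: [-0.5, 5.0, 4.7]
grip_width: 0.023
gripper_force: 34.6
```

Request:
{"method": "step_arm", "body": {"fingers": [1,1], "travel": [[0,-0.01,0],[0,0,0]], "twist": [0,0]}}

```text
time_s: 8.9
position: [0.6257, 0.091, 0.112]
tool_rot: [[-1.0, 0.028, 0.002], [0.028, 1.0, 0.003], [-0.002, 0.003, -1.0]]
ft_force: [0.7, 9.0, 4.6]
grip_width: 0.0227
gripper_force: 34.7
```

Request:
{"method": "step_arm", "body": {"fingers": [1,1,1,1,1,1], "travel": [[0,0.03,0],[0,0.05,0],[0,0.05,0],[0,0.03,0],[0,0.005,0],[0,0,0]], "twist": [0,0,0,0,0,0]}}

```text
time_s: 9.65
position: [0.6261, 0.1049, 0.112]
tool_rot: [[-1.0, 0.029, 0.001], [0.029, 1.0, -0.001], [-0.001, -0.001, -1.0]]
ft_force: [-2.5, -3.2, 5.7]
grip_width: 0.0224
gripper_force: 34.8
```

Request:
{"method": "step_arm", "body": {"fingers": [1,1], "travel": [[0,0.013,0],[0,0,0]], "twist": [0,0]}}

```text
time_s: 9.9
position: [0.6261, 0.1061, 0.1119]
tool_rot: [[-1.0, 0.029, 0.001], [0.029, 1.0, -0.001], [-0.001, -0.001, -1.0]]
ft_force: [-1.7, -2.8, 6.4]
grip_width: 0.0231
gripper_force: 34.8
```

Request:
{"method": "step_arm", "body": {"fingers": [-1,-1,-1,-1,-1,-1,-1,-1,-1,-1], "travel": [[0,0,0],[0,0,0],[0,0,0],[0,0,-0.2],[0,0,-0.4],[0,0,-0.4],[0,0,-0.4],[0,0,-0.4],[0,0,-0.4],[0,0,0]], "twist": [0,0,0,0,0,0,0,0,0,0]}}

```text
time_s: 11.15
position: [0.6265, 0.1069, 0.3346]
tool_rot: [[-1.0, 0.029, 0.006], [0.029, 1.0, -0.0], [-0.006, 0.0, -1.0]]
ft_force: [-0.1, 0.5, 0.0]
grip_width: 0.0853
gripper_force: 0.0
```

Run:
```python
from h import *
np.set_printoptions(precision=4,suppress=True)
C=lambda u,v,z:at_z('top',[375+(u+.5)/7-.5,195+(v+.5)/7-.5],z)
a,b=C(143,243,.104),C(490,312,.104); print('necks',a,b,'mid',(a+b)/2,np.linalg.norm(a-b),'arbor ang',np.degrees(np.arctan2(*(a-b)[1::-1])))
# cradle base corners z~0.02?
for u,v in [(165,92),(102,468),(350,515)]: print('cradle',C(u,v,.02))
for n in ['top','side']:
    im,d=optics.get_image(n); cv2.imwrite(f'pics/{n}1.png',im); np.save(f'{n}1.npy',d)
    for q,z in [('rest_fixed',.1),('rest_slide',.1),('slide_knob',.12),('wheel',.096),('stand',0),('cradle',0)]:
        r=models.landmark_of(n,q); print(n,q,[(at_z(n,x['point'],z),round(x['confidence'],2)) for x in r[:2]])
    P=cloud(n,d)
    m=models.trace(n,'wheel')[0]['mask']; p=P[m&(d>0)]
    for q in (p,): 
        c=np.array([.608,-.190]); e=np.array([np.cos(np.radians(80)),np.sin(np.radians(80))]); e=(a-b)[:2]/np.linalg.norm((a-b)[:2]); t=(p[:,:2]-(a+b)[:2]/2)@e
        for s in (1,-1):
            k=(s*t>.008)&(s*t<.014)&(p[:,2]>.1)&(np.hypot((p[:,:2]-(a+b)[:2]/2)@[e[1],-e[0]],p[:,2]-.096)>.035); print('face',s,k.sum(),np.median(t[k]) if k.sum() else 0)
        print('t pct',np.percentile(t,[1,99]), 'rim top t', np.percentile(t[p[:,2]>.155],[5,50,95]))
```

```text
necks [ 0.6212 -0.1328  0.104 ] [ 0.5987 -0.2568  0.104 ] mid [ 0.61   -0.1948  0.104 ] 0.12599272063824318 arbor ang 79.7145111635028
cradle [ 0.6905 -0.1524  0.02  ]
cradle [ 0.5465 -0.1289  0.02  ]
cradle [ 0.5304 -0.2225  0.02  ]
top rest_fixed [(array([0.6377, 0.2809, 0.1   ]), 0.65)]
top rest_slide [(array([0.6325, 0.156 , 0.1   ]), 0.68)]
top slide_knob [(array([0.6311, 0.1041, 0.12  ]), 0.78)]
top wheel [(array([ 0.6043, -0.1905,  0.096 ]), 0.89)]
top stand [(array([0.6284, 0.1841, 0.    ]), 0.71)]
top cradle [(array([ 0.6135, -0.1922,  0.    ]), 0.71)]
face 1 35 0.009077884014393994
face -1 146 -0.010926381092096631
t pct [-0.0804  0.0825] rim top t [-0.0163 -0.0063  0.0026]
side rest_fixed [(array([0.6347, 0.2848, 0.1   ]), 0.84)]
side rest_slide [(array([0.6271, 0.1392, 0.1   ]), 0.67)]
side slide_knob [(array([0.6214, 0.0781, 0.12  ]), 0.88)]
side wheel []
side stand [(array([0.6249, 0.1745, 0.    ]), 0.74)]
side cradle [(array([ 0.6103, -0.1672,  0.    ]), 0.89)]
face 1 102 0.009314247331624781
face -1 17 -0.011504343206384205
t pct [-0.0168  0.0847] rim top t [-0.0135 -0.0002  0.007 ]
```

Run:
```python
from h import *
np.set_printoptions(precision=4,suppress=True)
c=np.array([.609,-.193]); th=np.radians(80.2); e=np.array([np.cos(th),np.sin(th)])
for f in ['top0','side0','top1','side1']:
    n=f[:-1]; P=cloud(n,np.load(f+'.npy')).reshape(-1,3); w=P[:,:2]-c; t=w@e; s=w@[e[1],-e[0]]; z=P[:,2]; r=np.hypot(s,z-.096)
    k=(r>.034)&(r<.068)&(z>.065)&(abs(t-.0105)<.012)
    A=np.c_[s[k],z[k]-.096,np.ones(k.sum())]; x=np.linalg.lstsq(A,t[k],rcond=None)[0]
    for _ in range(5):
        g=abs(t[k]-A@x)<.005; x=np.linalg.lstsq(A[g],t[k][g],rcond=None)[0]
    k2=(abs(t)<.05)&(abs(s)<.04)&(z>.15)&(z<.19)
    print(f,'plane t= ',x,g.sum(),'| top rim t,z pct',np.percentile(t[k2],[3,50,97]),np.percentile(z[k2],[50,97]),k2.sum())
    # arbor ends: axis height & line
    for sg in (1,-1):
        k3=(sg*t>.045)&(sg*t<.09)&(abs(s)<.02)&(z>.09)&(z<.125)
        if k3.sum(): print('  arbor',sg,k3.sum(),'t ext',np.percentile(t[k3],[1,99]),'s med',np.median(s[k3]),'z hi',np.percentile(z[k3],[50,90]))
```

```text
top0 plane t=  [ 0.0128 -0.1171  0.0079] 330 | top rim t,z pct [-0.0188 -0.0075  0.0016] [0.1618 0.1685] 312
  arbor 1 127 t ext [0.0455 0.0838] s med -0.0001617705272777937 z hi [0.1066 0.1122]
  arbor -1 79 t ext [-0.0869 -0.0458] s med 0.0015892645491095573 z hi [0.0932 0.0977]
side0 plane t=  [ 0.009  -0.1078  0.0065] 677 | top rim t,z pct [-0.0153 -0.0016  0.0043] [0.1571 0.1653] 136
  arbor 1 70 t ext [0.0457 0.0858] s med -0.0014125846677434557 z hi [0.1031 0.1097]
top1 plane t=  [ 0.0108 -0.1151  0.008 ] 331 | top rim t,z pct [-0.0182 -0.0074  0.0019] [0.1614 0.1682] 313
  arbor 1 128 t ext [0.0455 0.0841] s med -0.0002717348917234345 z hi [0.1052 0.1116]
  arbor -1 86 t ext [-0.0871 -0.0455] s med 0.0013990473699896483 z hi [0.0934 0.0979]
side1 plane t=  [ 0.0122 -0.098   0.0068] 684 | top rim t,z pct [-0.0168 -0.0008  0.0056] [0.1573 0.165 ] 135
  arbor 1 73 t ext [0.0476 0.0888] s med -0.0012869181871453083 z hi [0.1024 0.1087]
```

Request:
{"method": "step_arm", "body": {"fingers": [-1,-1,-1,-1,-1,-1,-1,-1,-1], "travel": [[0,0,0],[-0.05,-0.3,0],[-0.05,-0.45,0],[-0.05,-0.5,0],[-0.05,-0.5,0],[-0.05,-0.5,0],[-0.05,-0.4,0],[-0.04,-0.29,0],[0,0,0]], "twist": [0.045,0,0,0,0,0,0,0,0]}}

```text
time_s: 13.08
position: [0.6093, -0.1907, 0.3308]
tool_rot: [[-0.985, 0.172, -0.001], [0.172, 0.985, 0.0], [0.001, 0.0, -1.0]]
ft_force: [0.5, 1.6, 0.5]
grip_width: 0.0855
gripper_force: 0.0
```

Request:
{"method": "step_arm", "body": {"fingers": [-1,-1,-1,-1], "travel": [[0,0,0.3],[0,0,0.45],[0,0,0.2],[0,0,0]], "twist": [0,0,0,0]}}

```text
time_s: 13.58
position: [0.6093, -0.1875, 0.2352]
tool_rot: [[-0.986, 0.168, -0.003], [0.168, 0.986, 0.002], [0.003, 0.001, -1.0]]
ft_force: [0.6, -0.1, -0.0]
grip_width: 0.085
gripper_force: 0.0
```

Request:
{"method": "step_arm", "body": {"fingers": [-1,-1,-1,-1,-1,-0.4], "travel": [[0,0,0.3],[0,0,0.35],[0,0,0.25],[0,0,0.14],[0,0,0],[0,0,0]], "twist": [0,0,0,0,0,0], "force": 25}}

```text
time_s: 14.32
position: [0.6103, -0.1889, 0.1339]
tool_rot: [[-0.986, 0.169, 0.002], [0.169, 0.986, -0.001], [-0.002, -0.001, -1.0]]
ft_force: [0.2, -1.1, -0.3]
grip_width: 0.0699
gripper_force: 0.0
```

Request:
{"method": "step_arm", "body": {"fingers": [-0.2,-0.1,0.0,0.1,0.15,0.2,0.25,0.3,0.35,0.35], "travel": [[0,0,0],[0,0,0],[0,0,0],[0,0,0],[0,0,0],[0,0,0],[0,0,0],[0,0,0],[0,0,0],[0,0,0]], "twist": [0,0,0,0,0,0,0,0,0,0]}}

```text
time_s: 15.58
position: [0.6096, -0.1887, 0.1323]
tool_rot: [[-0.986, 0.169, -0.0], [0.169, 0.986, 0.0], [0.0, 0.0, -1.0]]
ft_force: [-0.0, -1.8, -1.3]
grip_width: 0.028
gripper_force: 0.4
```

Request:
{"method": "step_arm", "body": {"fingers": [0.4,0.45,0.5,0.6,0.6], "travel": [[0,0,0],[0,0,0],[0,0,0],[0,0,0],[0,0,0]], "twist": [0,0,0,0,0]}}

```text
time_s: 16.2
position: [0.6096, -0.1887, 0.1324]
tool_rot: [[-0.986, 0.169, 0.0], [0.169, 0.986, 0.0], [-0.0, 0.0, -1.0]]
ft_force: [0.3, -0.2, 1.1]
grip_width: 0.0193
gripper_force: 27.1
```

Run:
```python
from h import *
np.set_printoptions(precision=4,suppress=True)
c=np.array([.609,-.193]); th=np.radians(80.2); e=np.array([np.cos(th),np.sin(th)])
s=monitor.observe(); print(s['ft_force'],s['wrist_torque'],s['position'],s['grip_width'],s['gripper_force'])
for n in ['top','side']:
    im,d=optics.get_image(n); P=cloud(n,d).reshape(-1,3); w=P[:,:2]-c; t=w@e; s=w@[e[1],-e[0]]; z=P[:,2]; r=np.hypot(s,z-.096)
    k=(r>.034)&(r<.068)&(z>.065)&(abs(t-.0125)<.012)&(abs(s)>.015)
    A=np.c_[s[k],z[k]-.096,np.ones(k.sum())]; x=np.linalg.lstsq(A,t[k],rcond=None)[0]
    for _ in range(5):
        g=abs(t[k]-A@x)<.005; x=np.linalg.lstsq(A[g],t[k][g],rcond=None)[0]
    print(n,'plane',x,g.sum())
    for sg in (1,-1):
        k3=(sg*t>.045)&(sg*t<.1)&(abs(s)<.02)&(z>.085)&(z<.125)
        if k3.sum(): print('  arbor',sg,k3.sum(),np.percentile(t[k3],[1,99]),np.median(s[k3]),'z',np.percentile(z[k3],[50,90]))
    if n=='side': cv2.imwrite('pics/side2.png',cv2.resize(im[150:300,240:400],None,fx=4,fy=4,interpolation=cv2.INTER_CUBIC))
```

```text
[ 0.302  -0.2152  1.0504] [ 0.0846 -0.0101  0.1337] [ 0.6096 -0.1887  0.1324] 0.019319744571208372 27.148867431096733
top plane [ 0.1782 -0.0575  0.0202] 10
  arbor 1 126 [0.0494 0.0904] 0.0006021678050709243 z [0.0997 0.104 ]
  arbor -1 12 [-0.0743 -0.047 ] -0.006392139835095697 z [0.0946 0.0991]
side plane [0.0055 0.0058 0.0133] 614
  arbor 1 83 [0.0456 0.0935] -0.00044109667323877585 z [0.0962 0.1026]
```

View pics/side2.png

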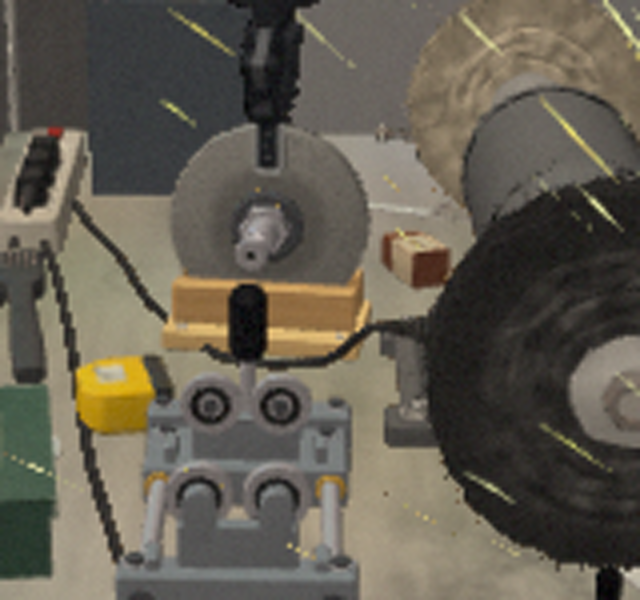

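Request:
{"method": "step_arm", "body": {"fingers": [1,1,1,1,1,1,1,1], "travel": [[0,0,0],[0,0,0],[0,0,-0.03],[0,0,-0.06],[0,0,-0.1],[0,0,-0.1],[0,0,-0.1],[0,0,-0.1]], "twist": [0,0,0,0,0,0,0,0], "force": 90}}

```text
time_s: 17.3
position: [0.6096, -0.1887, 0.1822]
tool_rot: [[-0.986, 0.169, 0.0], [0.169, 0.986, -0.0], [-0.0, -0.0, -1.0]]
ft_force: [-0.4, -0.4, -7.7]
grip_width: 0.0188
gripper_force: 88.0
```

Request:
{"method": "step_arm", "body": {"fingers": [1,1,1,1,1,1,1,1], "travel": [[0,0,-0.15],[0,0,-0.2],[0,0,-0.25],[0,0,-0.25],[0,0,-0.2],[0,0,-0.14],[0,0,0],[0,0,0]], "twist": [0,0,0,0,0,0,0,0]}}

```text
time_s: 18.3
position: [0.6094, -0.1886, 0.2993]
tool_rot: [[-0.986, 0.169, -0.002], [0.169, 0.986, 0.001], [0.002, 0.001, -1.0]]
ft_force: [0.2, -0.0, -8.6]
grip_width: 0.0191
gripper_force: 88.3
```

Request:
{"method": "step_arm", "body": {"fingers": [1,1,1,1,1,1,1,1,1,1], "travel": [[0,0,0],[0,0,0],[-0.013,0.15,0],[-0.01,0.3,0],[-0.01,0.4,0],[-0.01,0.4,0],[-0.01,0.4,0],[-0.01,0.4,0],[-0.01,0.4,0],[-0.01,0.4,0]], "twist": [-0.022,-0.023,0,0,0,0,0,0,0,0]}}

```text
time_s: 19.55
position: [0.6256, 0.0982, 0.2999]
tool_rot: [[-1.0, 0.03, -0.001], [0.03, 1.0, 0.0], [0.001, 0.0, -1.0]]
ft_force: [0.6, -0.2, -7.6]
grip_width: 0.0186
gripper_force: 88.6
```

Request:
{"method": "step_arm", "body": {"fingers": [1,1,1,1,1,1,1,1], "travel": [[0,0.4,0],[0,0.4,0],[0,0.25,0],[0,0.12,0],[0,0.042,0],[0,0,0],[0,0,0],[0,0,0]], "twist": [0,0,0,0,0,0,0,0]}}

```text
time_s: 20.55
position: [0.6297, 0.2164, 0.3004]
tool_rot: [[-1.0, 0.03, 0.0], [0.03, 1.0, -0.0], [-0.0, -0.0, -1.0]]
ft_force: [-0.3, -0.4, -8.9]
grip_width: 0.0191
gripper_force: 88.9
```

Run:
```python
from h import *
np.set_printoptions(precision=4,suppress=True)
s=monitor.observe(); print(s['time_s'],s['position'],s['tool_rot'][:,1])
o=np.array(s['position']); c=np.array([.628,.183])
ey=np.array([.029,.9996]); ex=np.array([.9996,-.029])
im,d=optics.get_image('side'); cv2.imwrite('pics/side3.png',cv2.resize(im[120:320,220:400],None,fx=3,fy=3,interpolation=cv2.INTER_CUBIC))
for n,dd in [('side',d),('top',optics.get_image('top')[1])]:
    P=cloud(n,dd).reshape(-1,3); 
    k=(abs((P[:,:2]-o[:2])@ey-.0105)<.015)&(abs(P[:,0]-o[0])<.09)&(P[:,2]>.17)&(P[:,2]<.33)
    p=P[k]; 
    if len(p)<50: print(n,len(p)); continue
    # wheel circle: silhouette extremes in x by z band
    for zz in (.25,.263,.275): 
        q=p[abs(p[:,2]-zz)<.006]; print(n,zz,'x range',np.percentile(q[:,0],[1,99]),np.percentile(q[:,0],[1,99]).mean(),len(q))
    w=P[:,:2]-o[:2]; 
    for sg in (1,-1):
        t=w@ey; sx=w@ex; k=(sg*t>.05)&(sg*t<.1)&(abs(sx)<.02)&(abs(P[:,2]-.263)<.025); 
        if k.sum(): print('  arbor',sg,k.sum(),'x off',sx[k].mean(),'t',np.percentile(t[k],[1,99]),'z',np.percentile(P[k][:,2],[10,50,90]))
# rollers from first images (movable & fixed) in stand frame
for f in ['top0','top1','side0','side1']:
    P=cloud(f[:-1],np.load(f+'.npy')).reshape(-1,3); w=P[:,:2]-c; X=w@ex; Y=w@ey
    k=(Y>.085)&(Y<.13)&(abs(X)<.06)&(P[:,2]>.085)&(P[:,2]<.115); print(f,'fixed rollers',k.sum(),np.percentile(X[k],[2,98]),X[k].mean(),'Y',np.percentile(Y[k],[5,50,95]))
    k=(abs(Y+(.01 if f[-1]=='0' else .03)-.005)<.02)&(abs(X)<.06)&(P[:,2]>.085)&(P[:,2]<.115); print(f,'slide rollers',k.sum(),np.percentile(X[k],[2,98]),X[k].mean(),'Y',np.percentile(Y[k],[5,50,95]))
    k=(abs(Y)<.14)&(abs(X)<.1)&(P[:,2]>.04)&(P[:,2]<.053); print('   block',np.percentile(X[k],[1,99]).mean(),np.percentile(Y[k],[1,99]).mean())
```

```text
20.55 [0.6297 0.2164 0.3004] [ 0.0298  0.9996 -0.0001]
side 0.25 x range [0.5592 0.7059] 0.6325592970421501 296
side 0.263 x range [0.5577 0.7057] 0.6316896844602098 310
side 0.275 x range [0.56   0.7034] 0.631745649152774 373
  arbor 1 148 x off 0.0017907899048959534 t [0.0509 0.0877] z [0.2527 0.2625 0.2694]Traceback (most recent call last):
  File "<stdin>", line 14, in <module>
    return _quantile_unchecked(
        a, q, axis, out, overwrite_input, method, keepdims, weights)
    return _ureduce(a,
                    func=_quantile_ureduce_func,
    ...<5 lines>...
                    overwrite_input=overwrite_input,
                    method=method)
    r = func(a, **kwargs)
    result = _quantile(arr,
                       quantiles=q,
    ...<2 lines>...
                       out=out,
                       weights=wgt)
    slices_having_nans = np.isnan(arr[-1, ...])
                                  ~~~^^^^^^^^^
IndexError: index -1 is out of bounds for axis 0 with size 0
```

View pics/side3.png

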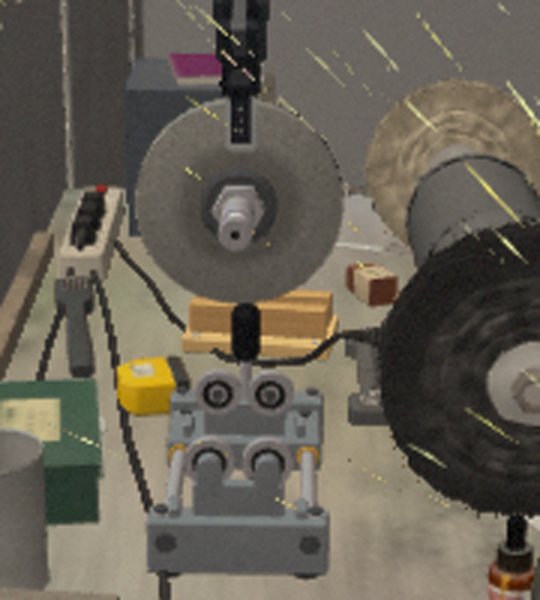

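Run:
```python
from h import *
np.set_printoptions(precision=4,suppress=True)
c=np.array([.628,.183]); ey=np.array([.0298,.9996]); ex=np.array([.9996,-.0298])
P0=cloud('top',optics.get_image('top')[1]).reshape(-1,3); o=np.array([.6297,.2164])
w=P0[:,:2]-o; t=w@ey; X=w@ex
for sg in (1,-1):
    k=(sg*t>.03)&(sg*t<.095)&(abs(X)<.03)&(abs(P0[:,2]-.268)<.02); print('top arbor',sg,k.sum(),X[k].mean() if k.any() else 0, np.percentile(P0[k][:,2],90) if k.any() else 0)
for f in ['top0','top1','side0','side1']:
    P=cloud(f[:-1],np.load(f+'.npy')).reshape(-1,3); w=P[:,:2]-c; X=w@ex; Y=w@ey; r=lambda k,a:np.percentile(a[k],[2,98]) if k.any() else 0
    k=(Y>.08)&(Y<.13)&(abs(X)<.06)&(P[:,2]>.085)&(P[:,2]<.115); print(f,'fixed',k.sum(),r(k,X),np.mean(r(k,X)),'Y',r(k,Y))
    k=(abs(Y+(.01 if f[-1]=='0' else .03)-.005)<.02)&(abs(X)<.06)&(P[:,2]>.085)&(P[:,2]<.115); print(f,'slide',k.sum(),r(k,X),np.mean(r(k,X)),'Y',r(k,Y))
    k=(abs(Y)<.14)&(abs(X)<.1)&(P[:,2]>.04)&(P[:,2]<.053); print('   block',np.mean(r(k,X)),np.mean(r(k,Y)))
```

```text
top arbor 1 43 -0.005259105303391395 0.26823280315982195
top arbor -1 181 0.000808540733762133 0.27276961198669647
top0 fixed 185 [-0.0355  0.0361] 0.00030314666477331 Y [0.0925 0.1155]
top0 slide 160 [-0.036   0.0376] 0.000838691852005146 Y [-0.0239 -0.0034]
   block 0.001242674950281429 -0.001650843345075599
top1 fixed 184 [-0.0355  0.0359] 0.0002191561248777764 Y [0.0941 0.1147]
top1 slide 101 [-0.0302  0.0195] -0.005333381638474138 Y [-0.0443 -0.0271]
   block 0.0011063625559702799 0.010857869507833344
side0 fixed 264 [-0.036   0.0356] -0.00021446475799133738 Y [0.0949 0.1171]
side0 slide 196 [-0.0352  0.036 ] 0.00042152667009606043 Y [-0.0149 -0.0007]
   block 0.0001120882199507206 0.0060055440220990325
side1 fixed 274 [-0.0359  0.0366] 0.00034969595992006067 Y [0.0953 0.1173]
side1 slide 192 [-0.035   0.0369] 0.0009874220365007173 Y [-0.0351 -0.0231]
   block 0.000978247125578622 0.0058315008125259665
```

Request:
{"method": "step_arm", "body": {"fingers": [1,1,1,1,1,1,1,1,1], "travel": [[0.015,0.007,0.1],[0,0,0.2],[0,0,0.25],[0,0,0.25],[0,0,0.25],[0,0,0.2],[0,0,0.1],[0,0,0.05],[0,0,0]], "twist": [0,0,0,0,0,0,0,0,0]}}

```text
time_s: 21.82
position: [0.6282, 0.2178, 0.1606]
tool_rot: [[-1.0, 0.029, 0.0], [0.029, 1.0, 0.0], [-0.0, 0.0, -1.0]]
ft_force: [1.4, -0.8, -8.9]
grip_width: 0.0189
gripper_force: 88.8
```

Run:
```python
from h import *
im,d=optics.get_image('side'); a=cv2.resize(im[170:320,240:370],None,fx=4,fy=4,interpolation=cv2.INTER_CUBIC)
im,d=optics.get_image('top'); b=cv2.resize(im[190:265,205:330],None,fx=6,fy=6,interpolation=cv2.INTER_CUBIC)
h=600; a=a[:600]; b=cv2.resize(b,(280,168)); cv2.imwrite('pics/m.png',a); print(monitor.observe()['position'],monitor.observe()['ft_force'])
```

```text
[0.62843236 0.21786338 0.16114245] [ 0.48991566 -0.05944674 -8.12678505]
```

View pics/m.png

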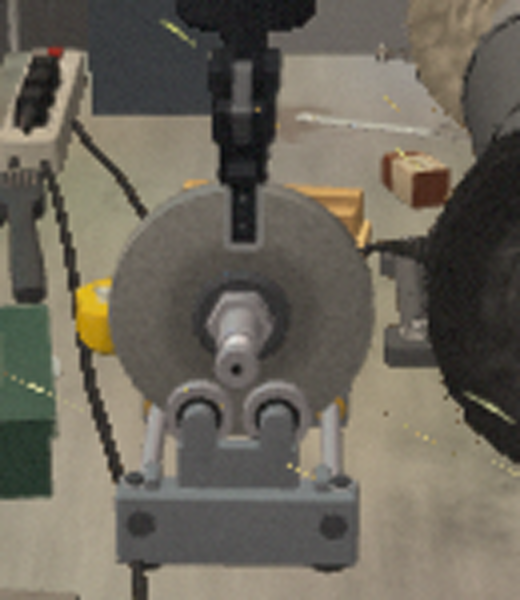

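Request:
{"method": "step_arm", "body": {"fingers": [1,1,1,1,1,1,1], "travel": [[0,-0.006,0.05],[0,0,0.06],[0,0,0.04],[0,0,0.03],[0,0,0.02],[0,0,0],[0,0,0]], "twist": [0,0,0,0,0,0,0]}}

```text
time_s: 22.8
position: [0.628, 0.2172, 0.141]
tool_rot: [[-1.0, 0.029, 0.0], [0.029, 1.0, 0.0], [-0.0, 0.0, -1.0]]
ft_force: [-3.9, 0.2, -0.4]
grip_width: 0.019
gripper_force: 90.0
```

Request:
{"method": "step_arm", "body": {"fingers": [1,1,1,1], "travel": [[0,0,0.01],[0,0,0.01],[0,0,0.01],[0,0,0]], "twist": [0,0,0,0]}}

```text
time_s: 23.3
position: [0.6282, 0.2173, 0.1406]
tool_rot: [[-1.0, 0.029, 0.003], [0.029, 1.0, 0.0], [-0.003, 0.0, -1.0]]
ft_force: [-11.2, -2.4, 15.8]
grip_width: 0.0189
gripper_force: 92.6
```

Request:
{"method": "step_arm", "body": {"fingers": [1,1,1], "travel": [[0,0,-0.02],[0,0,-0.015],[0,0,0]], "twist": [0,0,0]}}

```text
time_s: 23.68
position: [0.6281, 0.2172, 0.1409]
tool_rot: [[-1.0, 0.029, -0.0], [0.029, 1.0, 0.0], [0.0, 0.0, -1.0]]
ft_force: [-5.0, 0.3, 0.8]
grip_width: 0.0186
gripper_force: 89.8
```

Run:
```python
from h import *
np.set_printoptions(precision=4,suppress=True)
s=monitor.observe(); print(s['position'],s['ft_force'],s['wrist_torque']); o=np.array(s['position'])[:2]
ey=np.array([.0298,.9996]); ex=np.array([.9996,-.0298])
im,d=optics.get_image('side'); a=cv2.resize(im[225:305,265:340],None,fx=7,fy=7,interpolation=cv2.INTER_CUBIC)
im2,d2=optics.get_image('top'); b=cv2.resize(im2[195:260,215:305],None,fx=7,fy=7,interpolation=cv2.INTER_CUBIC)
cv2.imwrite('pics/s4.png',a); cv2.imwrite('pics/t4.png',b)
for n,dd in (('side',d),('top',d2)):
    P=cloud(n,dd).reshape(-1,3); w=P[:,:2]-o; t=w@ey; X=w@ex; z=P[:,2]
    for lo,hi in [(.036,.053),(.057,.073),(.076,.0855),(-.053,-.036),(-.073,-.057),(-.09,-.076)]:
        k=(t>lo)&(t<hi)&(abs(X)<.015)&(z>.085)&(z<.13)
        if k.sum()>4: print(n,lo,hi,k.sum(),'X',X[k].mean(),'z hi',np.percentile(z[k],[50,90]))
    k=(abs(t)<.1)&(abs(X)<.02)&(z>.09)&(z<.13); print(n,'t ext',np.percentile(t[k],[1,99]))
    k=(abs(t-.0105)<.01)&(abs(X)<.09)&(z>.105)&(z<.13); print(n,'wheel X',np.percentile(X[k],[1,99]).mean())
    k=(abs(t-.0105)<.01)&(abs(X)<.07)&(z>.09)&(z<.17)&(abs(X)>.03); A=np.c_[X[k],z[k],np.ones(k.sum())]; print('plane',np.linalg.lstsq(A,t[k],rcond=None)[0],k.sum(), 'ztop',np.percentile(P[(abs(t)<.01)&(abs(X)<.05)&(z<.2)][:,2],98))
```

```text
[0.6281 0.2172 0.1409] [-5.0366  0.3058  0.8393] [-0.0888  0.9881 -0.0715]
side 0.036 0.053 38 X 0.0008545194316459453 z hi [0.1093 0.1116]
side 0.057 0.073 39 X -0.001558608432546629 z hi [0.0994 0.1081]
side 0.076 0.0855 88 X -2.11282258560638e-05 z hi [0.1015 0.1103]
side t ext [0.0065 0.0869]
side wheel X 0.0017594499786912007
plane [ 0.0053 -0.0128  0.0104] 960 ztop 0.1718471843821309
top 0.057 0.073 13 X -0.010774084775411873 z hi [0.0988 0.1015]
top 0.076 0.0855 5 X -0.012866599794717864 z hi [0.0867 0.091 ]
top -0.053 -0.036 26 X -0.0018078785499027834 z hi [0.1104 0.1136]
top -0.073 -0.057 62 X 0.00035153805594875944 z hi [0.104  0.1099]
top -0.09 -0.076 41 X 0.0009685185092689504 z hi [0.1092 0.1153]
top t ext [-0.0855  0.078 ]Traceback (most recent call last):
  File "<stdin>", line 14, in <module>
    return _quantile_unchecked(
        a, q, axis, out, overwrite_input, method, keepdims, weights)
    return _ureduce(a,
                    func=_quantile_ureduce_func,
    ...<5 lines>...
                    overwrite_input=overwrite_input,
                    method=method)
    r = func(a, **kwargs)
    result = _quantile(arr,
                       quantiles=q,
    ...<2 lines>...
                       out=out,
                       weights=wgt)
    slices_having_nans = np.isnan(arr[-1, ...])
                                  ~~~^^^^^^^^^
IndexError: index -1 is out of bounds for axis 0 with size 0
```

View pics/t4.png

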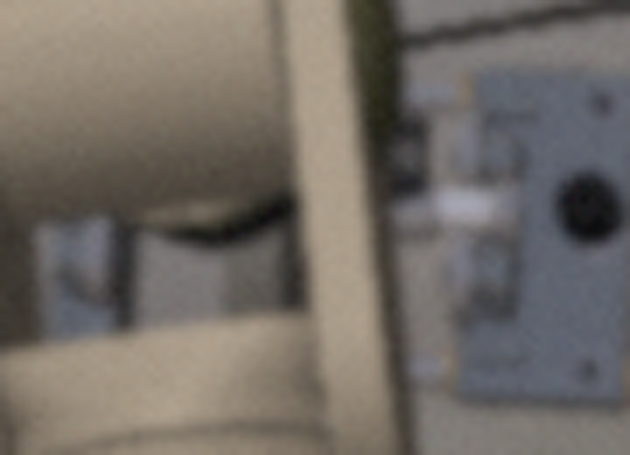

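Request:
{"method": "step_arm", "body": {"fingers": [1,1,1], "travel": [[0.006,0,0],[0,0,0],[0,0,0]], "twist": [0,0,0]}}

```text
time_s: 24.15
position: [0.6278, 0.2172, 0.141]
tool_rot: [[-1.0, 0.029, 0.001], [0.029, 1.0, 0.0], [-0.001, 0.0, -1.0]]
ft_force: [-2.3, 0.4, 0.2]
grip_width: 0.0185
gripper_force: 89.9
```

Request:
{"method": "step_arm", "body": {"fingers": [1,1,1,0.45,0.4,0.3,0.2,0,-0.2,-0.2], "travel": [[0.004,0,0],[0,0,0],[0,0,0],[0,0,0],[0,0,0],[0,0,0],[0,0,0],[0,0,0],[0,0,0],[0,0,0]], "twist": [0,0,0,0,0,0,0,0,0,0], "force": 20}}

```text
time_s: 25.4
position: [0.6271, 0.2172, 0.1408]
tool_rot: [[-1.0, 0.029, 0.0], [0.029, 1.0, 0.0], [-0.0, 0.0, -1.0]]
ft_force: [0.1, 0.0, -0.8]
grip_width: 0.0509
gripper_force: 0.0
```

Request:
{"method": "step_arm", "body": {"fingers": [-0.2,-0.2,-0.2,-0.2,-0.2,-0.2,-0.2], "travel": [[0,0,-0.05],[0,0,-0.15],[0,0,-0.3],[0,0,-0.4],[0,0,-0.4],[0,0,-0.4],[0,0,0]], "twist": [0,0,0,0,0,0,0]}}

```text
time_s: 26.28
position: [0.6276, 0.2174, 0.3157]
tool_rot: [[-1.0, 0.029, 0.008], [0.029, 1.0, 0.001], [-0.008, 0.002, -1.0]]
ft_force: [-0.1, -0.8, 0.2]
grip_width: 0.0509
gripper_force: 0.0
```

Request:
{"method": "step_arm", "body": {"fingers": [-0.2,-0.2,-0.2,-0.2,-0.2,-0.2,-0.2], "travel": [[0,-0.3,0],[0,-0.5,0],[0,-0.5,0],[0,-0.5,0],[0,-0.5,0],[0,-0.3,0],[0,0,0]], "twist": [0,0,0,0,0,0,0]}}

```text
time_s: 27.15
position: [0.6193, -0.0446, 0.3105]
tool_rot: [[-0.999, 0.032, -0.001], [0.032, 0.999, 0.0], [0.001, 0.0, -1.0]]
ft_force: [-0.3, 0.7, 0.2]
grip_width: 0.0512
gripper_force: 0.0
```

Run:
```python
from h import *
np.set_printoptions(precision=4,suppress=True)
print(monitor.observe()['position'],monitor.observe()['time_s']); o=np.array([.628,.2172])
ey=np.array([.0298,.9996]); ex=np.array([.9996,-.0298])
im,d=optics.get_image('side'); im2,d2=optics.get_image('top')
a=cv2.resize(im[190:310,250:350],(500,600),interpolation=cv2.INTER_CUBIC); b=cv2.resize(im2[185:275,215:325],(300,245),interpolation=cv2.INTER_CUBIC)
v=np.zeros((600,800,3),np.uint8); v[:,:500]=a; v[:245,500:]=b; cv2.imwrite('pics/fin.png',v)
for n,dd in (('side',d),('top',d2)):
    P=cloud(n,dd).reshape(-1,3); w=P[:,:2]-o; t=w@ey; X=w@ex; z=P[:,2]
    for lo,hi in [(.036,.053),(.057,.073),(.076,.0855),(-.053,-.036),(-.073,-.057),(-.09,-.076)]:
        k=(t>lo)&(t<hi)&(abs(X)<.015)&(z>.085)&(z<.13)
        if k.sum()>4: print(n,lo,hi,k.sum(),'X',X[k].mean(),'z hi',np.percentile(z[k],[50,90]))
    k=(abs(t)<.1)&(abs(X)<.02)&(z>.09)&(z<.13); print(n,'t ext',np.percentile(t[k],[1,99]))
    for q in ['rest_fixed','rest_slide','slide_knob','wheel']: 
        r=models.landmark_of(n,q); print(q,[at_z(n,x['point'],.12 if 'knob' in q else .1) for x in r[:1]])
```

```text
[ 0.6193 -0.0446  0.3105] 27.15
side 0.036 0.053 37 X -0.00033986293967993246 z hi [0.1085 0.1111]
side 0.057 0.073 42 X -0.0010586515901112202 z hi [0.1001 0.1073]
side 0.076 0.0855 79 X 0.0005268021849763727 z hi [0.0998 0.1099]
side t ext [0.0064 0.0874]
rest_fixed []
rest_slide []
slide_knob []
wheel [array([0.6327, 0.2197, 0.1   ])]
top 0.036 0.053 66 X 0.0013326841809661242 z hi [0.1102 0.1136]
top 0.057 0.073 66 X -6.773940834384548e-05 z hi [0.1035 0.1097]
top 0.076 0.0855 39 X -0.000804223212990042 z hi [0.1081 0.1148]
top -0.053 -0.036 60 X 0.0015867346456781 z hi [0.1098 0.1134]
top -0.073 -0.057 61 X 0.0006712495672995496 z hi [0.1042 0.1105]
top -0.09 -0.076 45 X 0.00029467510247591197 z hi [0.1083 0.1138]
top t ext [-0.0852  0.0829]
rest_fixed [array([0.64  , 0.2908, 0.1   ])]
rest_slide [array([0.6313, 0.1495, 0.1   ])]
slide_knob [array([0.6235, 0.1096, 0.12  ])]
wheel [array([0.6227, 0.2337, 0.1   ])]
```

View pics/fin.png

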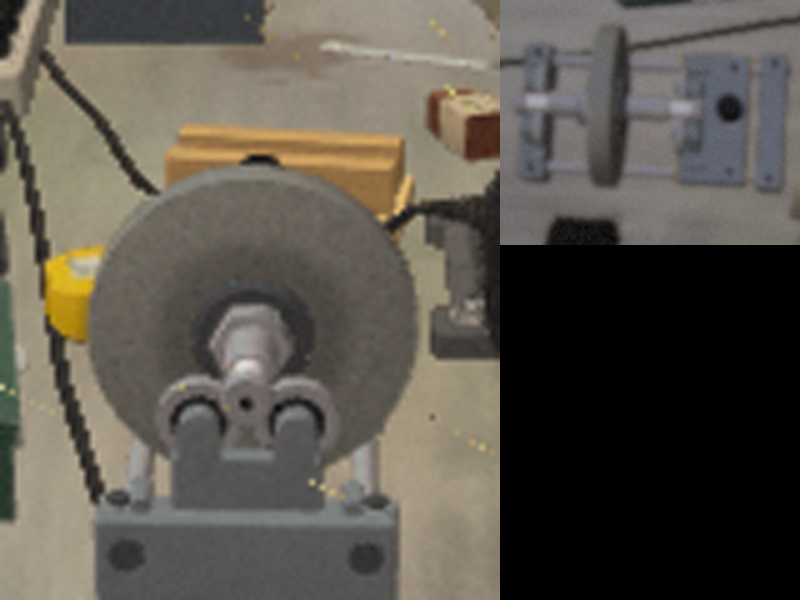

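The arbor is level: in the top view both ends read the same height, with the necks sitting in the roller dips. The arm is clear of everything.

```bash
python3 -c "
from rig import close_job; print(close_job())"
```

```text
the job is handed in; nothing more can be done
None
```

The job is handed in: the roller pairs are set about 130 mm apart, and the wheel sits level with each arbor neck resting between a pair of rollers, with the arm clear at about 27 s of the 64 s allowed.

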